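# Lengthen a trestle leg by one hole

### The job

On the tool-shop counter lie two telescopic trestle legs. Lengthen the one with the orange button by one hole: push its button in, slide the button and the inner tube with it towards the rubber foot, and let the button pop up again in the very next hole. Leave the leg with the blue button as it is, and let go.

Things in the scene. Friction and masses are not known exactly. Their poses are not given: they have to be found in the camera images.
- orange_pad (a point): Centre of the flat thumb area (32 x 36 mm) on the orange button, 76 mm above the counter when popped up; pressed straight down. x: level, along the leg to its rubber foot, the way the tube slides out; y across; z up. From 16 to 28 mm ahead (+x) an upright fin of the button, 36 mm wide, rises 22 mm above the pad: push it with a fingertip standing on the pad, or pinch it. Moves with the button.
- orange_tube (a joint): How far the inner tube (with button and foot) has slid out of its fixed square aluminium outer tube (44 mm wide, top 60 mm above the counter, lying in wooden cradles), in m. Three holes in its top, joined by a slot: 0 starting hole, 0.050 next, 0.100 last; 3 mm play each way. Slides with 2 to 4 N once unlocked. The foot's end is 291 mm ahead of the pad point.
- orange_button (a joint): How far the orange button is pushed down, in m: 0 popped up (locked in a hole), 0.009 at its stop. From 0.0055 the tube can slide; between holes the button stays 0.005 down by itself, with no finger on it, and pops up on reaching a hole, which stops the tube there. Its spring takes 4 N to start, 7.6 N at the stop.
- blue_pad (a point): The same point on the blue button of the other leg, of the same make and sizes, which must stay as it is. Which leg lies left and which right varies.

How it is judged:
By the outcome, as a careful person would: the job done as asked, in the order asked, and still so for the second after the job is handed in, with the robot touching nothing.
It also fails if it takes over 32 s, if anything falls off the work surface, if the arm or the gripper's body presses on something with over 40 N, if the wrist force passes 120 N, or if a joint passes its speed limit or range.

### The arm

A 6-joint arm with a two-finger parallel gripper is mounted at the origin on the work surface. World frame = base frame: x ahead of the robot, y to its left, z up, the work surface at z = 0. Lengths are in m, angles in rad, forces in N, time in s.
With the tool pointing down it reaches from about 0.25 to 0.8 m from the base axis. Payload 8.5 kg.
Tool frame: the origin (TCP) lies between the finger pads; the fingertips stand 25 mm ahead of it and the grasp point (between the pads) lies 6 mm ahead of it; z points along the fingers, y is the direction in which the jaws open and shut (so a half turn about z gives the same grasp; the last joint's range is limited). The gripper opens to 85 mm and grips with 20 to 120 N. Pads are 22 mm wide; open, the fingers measure 114 mm over their backs; the gripper's body (76 mm by 85 mm) begins 54 mm behind the grasp point. The pads swing forward as they close: fully open they stand 13 mm farther back than shut.
Start: joints at [-1.16, 0.238, -0.013, 1.319, 0, 1.571], TCP at [0.21, -0.481, 0.256] pointing down, gripper open.
Joint ranges: [-2.66, 2.66], [-1.03, 1.9], [-1.14, 1.46], [-1.82, 2.27], [-1.45, 1.34], [-3.14, 3.14]. Speed limits (rad/s): [2.22, 2.22, 2.79, 3.14, 3.14, 3.14].

### API

Orientations are given as a unit quaternion [x, y, z, w].
In Python, from station import sense, snapshot, camera_params, finish_job, recognise gives the robot as it stands. The module is installed in compiled form; this text tells all that it offers.
- The arm moves only by the tool jog_arm, never from a script. Its argument "targets" is a list of rows, each a list of 2 entries, a list of its own where there are three numbers: the shift along the world's x, y, z in cm, then the turn about the world's z in degrees. In form: [[[tx, ty, tz], yaw], ...]. A call has 1 to 10 rows; each row shifts and turns the commanded pose from where the row before left it; what a row does not reach is not made up. A row lasts 1/10 s, in which the tool goes at most 50 mm and 8.59 degrees, less where a joint would pass 70% of its speed; a pose out of reach is approached as far as the arm can. A call is refused whole if a number of a shift passes 5 or a number of a turn 8.59, either way. A call with a gripper value outside its range is refused whole. "grip" is the opening in per cent of the stroke, from 0 (shut) to 100 (fully open), set as the call begins (left out, the last holds). The fingers move at their own pace and stop on an object; "force" is the grip in N (left out, the last holds). Time passes only in rows, so rows that do not move let the fingers close. It gives the time, the measured TCP pose, the force and the opening at its end, in the units of the state.
- sense(): the state, without advancing time (a new reading comes with each control period).
- snapshot(name): name is "side" or "top" or "wrist"; returns the picture (480x640x3 uint8, blue, green, red); there is no depth.
- camera_params(name): a dict with "fx", "fy", "cx", "cy" (pixels), "R" (3x3) and "t" (3): a world point X has camera coordinates R X + t; the wrist camera has in their place "tool_from_camera" (4x4, takes a point from camera to tool coordinates, whose origin is the TCP and whose axes are the flange's). Camera axes: x right, y down, z forward; pixel columns grow to the right and rows downward; lengths in m; the calibration is good to about 2 mm. A picture is of the moment at which its call begins: read the wrist's pose just before it. camera_params takes no time and is no camera call.
- finish_job(): hands the job in, once; it reports no verdict.
Trained networks look in the newest picture that a camera, given by its name, has taken for a name from the list of things; names that differ only in an ending like _2 or _b are one class to them, and where a whole thing is asked for, a point or a joint stands for the part that bears it (a point fixed in the world has none). Each returns a list of dicts, best first, with "p" (0 to 1); they miss things now and then, are a little off and sometimes report something else, mostly with a low value. They report only what shows in the picture. A call takes as long as a camera call.
- recognise(camera, thing): "extent" ([left, top, right, bottom] as shares, 0 to 1, of the picture: columns of its width, rows of its height, round what is visible of it).
The state is a dict: "clock": time; "q": joint angles; "joint_velocities": joint speeds; "effort": joint torques, N m; "tool_pos": TCP position; "orientation": TCP orientation; "wrist_force": force on the tool from outside, world axes, zero at the start; "ft_torque": the same for the moment, N m; "finger_gap": finger opening in m.
Only numpy, scipy, OpenCV 4.12 (cv2) and the standard library are available. Lean on these libraries where they do the work, as an engineer would, in place of code of your own. Each camera call takes 0.05 s, during which the arm holds its last target.

## Working session

There is one attempt and no reset: what is moved stays moved. The work goes in short steps, Python scripts to look and compute and a tool call to move; the robot and the scene stay as the last step left them, time stands still between calls to the robot, and variables do not carry over. Pictures are saved under pics/ and viewed, and the job is handed in when it is done.

Besides the shell and the picture viewer there is one more tool, called after "Call:" in YAML: its name, and indented under it one key for each argument. jog_arm: Moves the arm, as the interface text tells. Its arguments: {"type":"object","properties":{"targets":{"type":"array","items":{"type":"array"}},"grip":{"type":"number"},"force":{"type":"number"}},"required":["targets"]}

```bash
mkdir -p pics; python3 - <<'E'
from station import *
import cv2,json
s=sense();print(s)
for n in ["side","top","wrist"]:
    im=snapshot(n);cv2.imwrite(f"pics/{n}0.png",im)
    for t in ["orange_pad","blue_pad"]: 
        print(n,t,recognise(n,t)[:2])
    print(camera_params(n))
print(sense()["clock"])
E
```

```text
{'clock': 0.0, 'q': array([-1.16001658e+00,  2.38782887e-01, -1.42618595e-02,  1.31920685e+00,
        3.09746244e-05,  1.57082626e+00]), 'joint_velocities': array([ 8.56260325e-05,  4.31543145e-04, -1.42533278e-03, -1.60447002e-03,
        9.73902274e-04, -2.38926232e-03]), 'effort': array([ 1.44825794e-04, -5.38786018e+01,  3.46438801e+01,  1.84267899e-02,
       -6.70603822e-05,  2.21853691e-05]), 'tool_pos': array([ 0.20949893, -0.48096727,  0.25567354]), 'orientation': array([ 9.78984341e-01,  2.03934134e-01, -1.33249378e-04, -7.15498505e-04]), 'wrist_force': array([-0.09566136, -0.92861111,  0.24457804]), 'ft_torque': array([ 0.02454334, -0.01151109,  0.01775863]), 'finger_gap': 0.08569957564536856}
side orange_pad [{'extent': [0.5186, 0.3223, 0.5677, 0.3883], 'p': 0.72}, {'extent': [0.2581, 0.3229, 0.5667, 0.4123], 'p': 0.58}]
side blue_pad [{'extent': [0.4152, 0.6327, 0.4842, 0.721], 'p': 0.83}]
{'fx': 623.8433521297287, 'fy': 623.8433521297287, 'cx': 319.98730583740615, 'cy': 241.0084711303582, 'R': array([[-0.97721518, -0.21214096,  0.00683489],
       [-0.14978462,  0.6664
[... 374 characters left out ...]
ray([[ 0.00981721, -0.9996781 , -0.02339463],
       [-0.99383325, -0.0071703 , -0.11065287],
       [ 0.1104495 ,  0.02433667, -0.99358373]]), 't': array([0.00469312, 0.4878103 , 0.67365606])}
wrist orange_pad []
wrist blue_pad []
{'fx': 417.0173384317123, 'fy': 417.0173384317123, 'cx': 315.8117786668088, 'cy': 244.24363282718087, 'tool_from_camera': array([[-3.63223418e-04, -9.56789093e-01, -2.90782563e-01,
         7.34969908e-02],
       [ 9.99999878e-01, -4.45029160e-04,  2.15197475e-04,
        -2.67689879e-04],
       [-3.35305316e-04, -2.90782449e-01,  9.56789138e-01,
        -1.16593190e-01],
       [ 0.00000000e+00,  0.00000000e+00,  0.00000000e+00,
         1.00000000e+00]])}
0.45
```

View pics/side0.png

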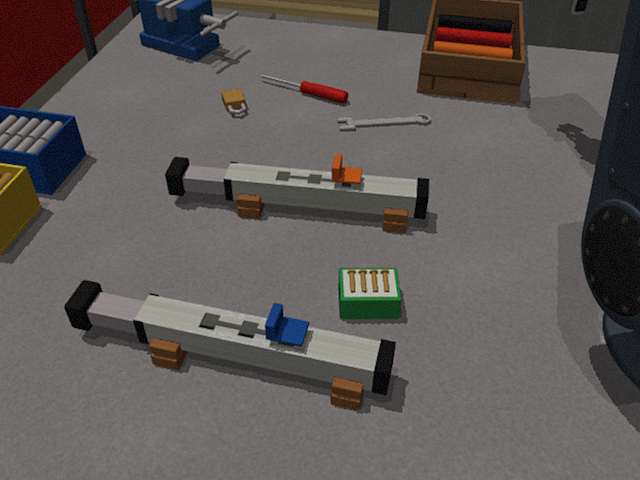

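View pics/top0.png

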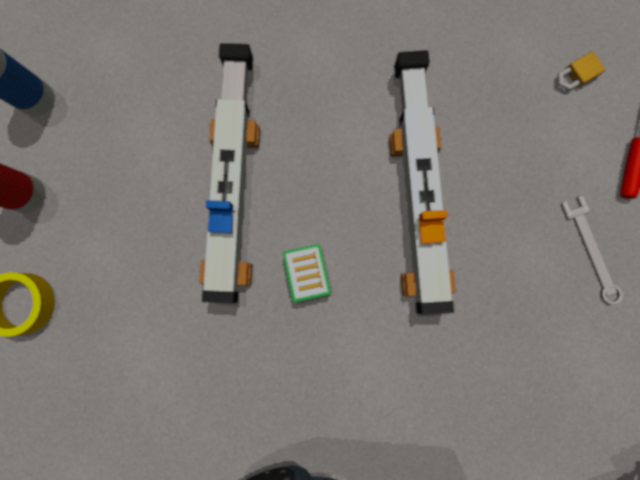

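```bash
python3 - <<'E'
import cv2
a=cv2.imread("pics/side0.png");b=cv2.imread("pics/top0.png")
cv2.imwrite("pics/side0c.png",cv2.resize(a[130:230,300:420],None,fx=6,fy=6,interpolation=cv2.INTER_CUBIC)[:600])
cv2.imwrite("pics/top0c.png",cv2.resize(b[180:280,390:510],None,fx=6,fy=6,interpolation=cv2.INTER_CUBIC))
E
```

```text
(no output)
```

View pics/side0c.png

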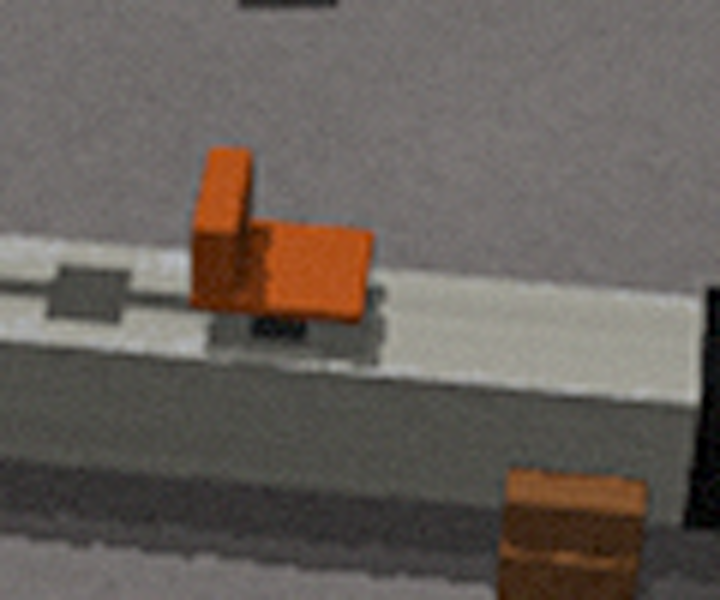

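View pics/top0c.png

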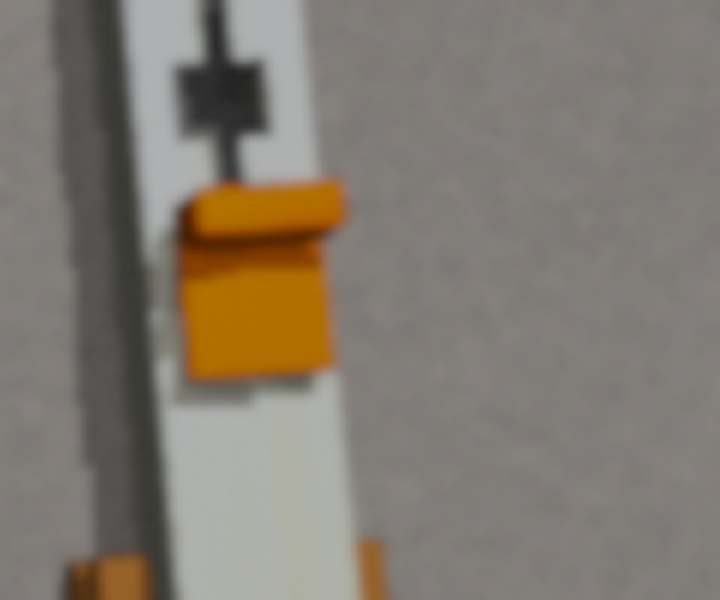

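```bash
cat > h.py <<'E'
import numpy as np,cv2
from station import *
def P(n):
    c=camera_params(n);K=np.array([[c["fx"],0,c["cx"]],[0,c["fy"],c["cy"]],[0,0,1]])
    return K@np.c_[np.array(c["R"]),np.array(c["t"])]
def Pw(pos,quat):
    from scipy.spatial.transform import Rotation as R
    c=camera_params("wrist");K=np.array([[c["fx"],0,c["cx"]],[0,c["fy"],c["cy"]],[0,0,1]])
    T=np.eye(4);T[:3,:3]=R.from_quat(quat).as_matrix();T[:3,3]=pos
    return K@np.linalg.inv(T@np.array(c["tool_from_camera"]))[:3]
def tri(Ps,uvs):
    A=[]
    for p,(u,v) in zip(Ps,uvs): A+= [u*p[2]-p[0],v*p[2]-p[1]]
    X=np.linalg.svd(np.array(A))[2][-1];X=X[:3]/X[3]
    r=[]
    for p,uv in zip(Ps,uvs):
        q=p@np.r_[X,1];r.append(np.round(q[:2]/q[2]-uv,1))
    return X,r
def atz(p,uv,z):
    A=np.array([uv[0]*p[2]-p[0],uv[1]*p[2]-p[1]])
    return np.linalg.solve(A[:,:2],-(A[:,2]*z+A[:,3]))
E
python3 - <<'E'
from h import *
np.set_printoptions(precision=4,suppress=True)
S,T=P("side"),P("top")
s=lambda x,y:(300+x/6-.4,130+y/6-.4); t=lambda x,y:(390+x/6-.4,180+y/6-.4)
D={"rear near":(s(360,318),t(187,380)),"rear far":(s(373,232),t(335,368)),
"fin tf front":(s(208,150),t(345,182)),"fin tf back":(s(250,150),t(345,224)),"fin tn back":(s(240,235),t(195,237)),"fin tn front":(s(193,235),t(200,190)),
"hole2 centre":((315.2,179),(427,196))}
for k,v in D.items(): print(k,*tri([S,T],v))
for uv in [t(187,380),t(335,368),t(180,248),t(325,240)]: print(atz(T,uv,.076))
# leg axis: tube top edges at z=.06
for uv in [(408,113),(433,109),(420,303),(450,302)]: print("tube",atz(T,uv,.06))
E
```

```text
rear near [ 0.481  -0.1509  0.0724] [array([0.3, 0.1]), array([-0. , -0.6])]
rear far [ 0.4839 -0.1869  0.0728] [array([0.2, 0. ]), array([-0. , -0.4])]
fin tf front [ 0.5271 -0.1847  0.0932] [array([0.4, 0.1]), array([-0.1, -0.9])]
fin tf back [ 0.5162 -0.1838  0.0955] [array([0.3, 0.1]), array([-0. , -0.6])]
fin tn back [ 0.5122 -0.1485  0.0949] [array([0.1, 0. ]), array([-0. , -0.2])]
fin tn front [ 0.5244 -0.1506  0.0913] [array([0.1, 0. ]), array([-0. , -0.3])]
hole2 centre [ 0.5535 -0.1651  0.0565] [array([-0.1, -0. ]), array([0. , 0.2])]
[ 0.4798 -0.1501]
[ 0.483 -0.186]
[ 0.5123 -0.149 ]
[ 0.5145 -0.1843]
tube [ 0.6839 -0.1374]
tube [ 0.6904 -0.176 ]
tube [ 0.3922 -0.151 ]
tube [ 0.3942 -0.195 ]
```

Call:
jog_arm:
  targets:
    - [[2.9,3.1,0],-6.6]
    - [[2.9,3.1,0],-6.6]
    - [[2.9,3.1,0],-6.6]
    - [[2.9,3.1,0],0]
    - [[2.9,3.1,0],0]
    - [[2.9,3.1,0],0]
    - [[2.9,3.1,0],0]
    - [[2.9,3.1,0],0]
    - [[2.9,3.1,0],0]
    - [[2.9,3.1,0],0]
  grip: 0

```text
clock: 1.45
tool_pos: [0.5007, -0.1698, 0.2564]
orientation: [0.999, 0.033, 0.0, 0.0]
wrist_force: [0.7, -0.4, 0.2]
finger_gap: 0.0001
```

Call:
jog_arm:
  targets:
    - [[0,0,-2],0]
    - [[0,0,-2],0]
    - [[0,0,0],0]
    - [[0,0,0],0]

```text
clock: 1.85
tool_pos: [0.4995, -0.1713, 0.2166]
orientation: [0.999, 0.033, -0.0, -0.0]
wrist_force: [0.1, -0.2, 1.0]
finger_gap: 0.0
```

```bash
python3 - <<'E'
from h import *
s=sense();print({k:np.round(s[k],4) for k in ["clock","tool_pos","orientation","wrist_force","finger_gap"]})
np.savez("w1.npz",p=s["tool_pos"],q=s["orientation"])
im=snapshot("wrist");cv2.imwrite("pics/w1.png",im)
E
```

```text
{'clock': np.float64(1.85), 'tool_pos': array([ 0.4995, -0.1713,  0.2166]), 'orientation': array([ 9.995e-01,  3.260e-02, -2.000e-04, -1.000e-04]), 'wrist_force': array([ 0.0786, -0.1679,  0.9756]), 'finger_gap': np.float64(0.0)}
```

View pics/w1.png

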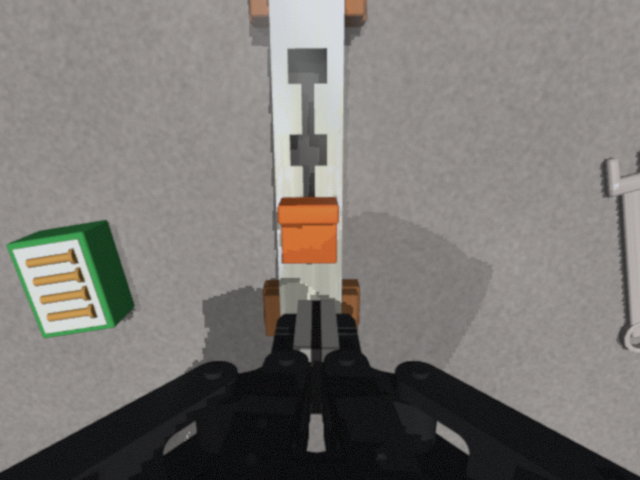

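```bash
python3 - <<'E'
from h import *
np.set_printoptions(precision=4,suppress=True)
d=np.load("w1.npz");W=Pw(d["p"],d["q"]);S,T=P("side"),P("top")
for uv in [(282,262),(336,262),(281,226),(337,226)]: print(atz(W,uv,.076))
for uv in [(308.5,2),(311,275)]: print("axis",atz(W,uv,.06))
print("holes",[atz(W,uv,.06) for uv in [(307.5,66),(308.5,150)]])
s=lambda x,y:(300+x/6-.4,130+y/6-.4); t=lambda x,y:(390+x/6-.4,180+y/6-.4)
print(tri([S,T,W],[s(360,318),t(187,380),(282,262)]))
print(tri([S,T,W],[s(373,232),t(335,368),(336,262)]))
print(tri([S,W],[s(240,235),(278,223)]),tri([S,W],[s(250,150),(338.5,222)]))
E
```

```text
[ 0.4812 -0.1503]
[ 0.4835 -0.1855]
[ 0.5054 -0.1487]
[ 0.5077 -0.1843]
axis [ 0.6366 -0.1581]
axis [ 0.4672 -0.17  ]
holes [array([ 0.6022, -0.1596]), array([ 0.5526, -0.1631])]
(array([ 0.4808, -0.1503,  0.0731]), [array([ 0.4, -0.1]), array([-0.3, -0.5]), array([ 0.3, -0.8])])
(array([ 0.4835, -0.186 ,  0.0738]), [array([ 0.3, -0.1]), array([-0.5, -0.2]), array([ 0.6, -1.1])])
(array([ 0.5123, -0.1482,  0.0952]), [array([ 0., -0.]), array([-0.1, -0.2])]) (array([ 0.5162, -0.1832,  0.0962]), [array([ 0.2, -0.1]), array([-0.4, -1.4])])
```

Call:
jog_arm:
  targets:
    - [[0,0.4,-2],0]
    - [[0,0,-3],0]
    - [[0,0,-3],0]
    - [[0,0,-2],0]
    - [[0,0,-1],0]
    - [[0,0,0],0]
    - [[0,0,0],0]

```text
clock: 2.6
tool_pos: [0.5003, -0.1677, 0.1075]
orientation: [0.999, 0.032, 0.001, 0.0]
wrist_force: [0.3, -0.9, 0.3]
finger_gap: 0.0001
```

Call:
jog_arm:
  targets:
    - [[0,0,-0.2],0]
    - [[0,0,0],0]

```text
clock: 2.8
tool_pos: [0.5002, -0.1675, 0.1051]
orientation: [0.999, 0.033, 0.001, 0.0]
wrist_force: [0.9, 0.6, -0.2]
finger_gap: -0.0
```

Call:
jog_arm:
  targets:
    - [[0,0,-0.2],0]
    - [[0,0,0],0]

```text
clock: 3.0
tool_pos: [0.4997, -0.1673, 0.1023]
orientation: [0.999, 0.033, 0.0, -0.0]
wrist_force: [0.5, -0.6, 0.7]
finger_gap: 0.0004
```

```bash
python3 - <<'E'
from h import *
im=snapshot("side");cv2.imwrite("pics/s1.png",cv2.resize(im[110:230,300:440],None,fx=5,fy=5,interpolation=cv2.INTER_CUBIC))
E
```

```text
(no output)
```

View pics/s1.png

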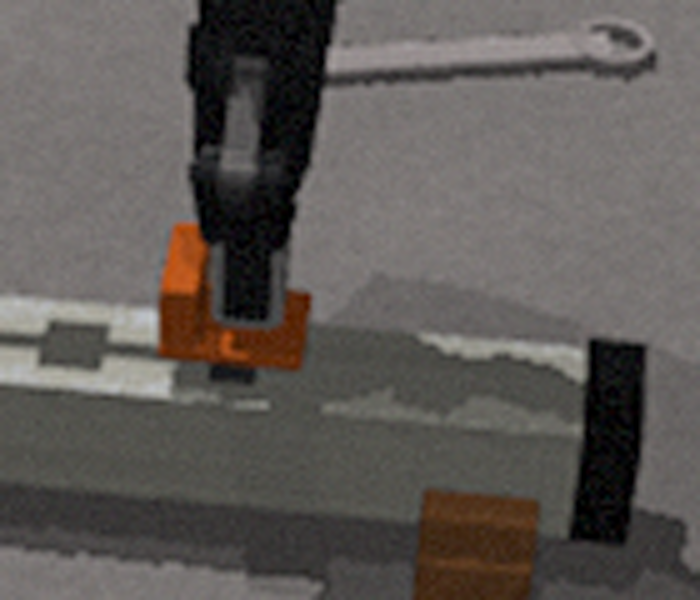

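The fingertip stands on the rear and middle of the pad, just behind the fin (crop ~(248,320)), about to touch. Next I press.

Call:
jog_arm:
  targets:
    - [[0,0,-0.2],0]
    - [[0,0,0],0]

```text
clock: 3.25
tool_pos: [0.4998, -0.1673, 0.1004]
orientation: [0.999, 0.033, 0.0, 0.0]
wrist_force: [-0.8, -0.1, 4.2]
finger_gap: -0.0
```

Call:
jog_arm:
  targets:
    - [[0,0,-0.2],0]
    - [[0,0,0],0]

```text
clock: 3.45
tool_pos: [0.4998, -0.1673, 0.0983]
orientation: [0.999, 0.033, 0.0, 0.0]
wrist_force: [-0.1, -0.9, 4.9]
finger_gap: -0.0001
```

Call:
jog_arm:
  targets:
    - [[0,0,-0.2],0]
    - [[0,0,0],0]

```text
clock: 3.65
tool_pos: [0.4998, -0.1673, 0.0964]
orientation: [0.999, 0.033, 0.0, 0.0]
wrist_force: [-1.3, 0.6, 5.5]
finger_gap: -0.0005
```

Call:
jog_arm:
  targets:
    - [[0,0,-0.2],0]
    - [[0,0,-0.1],0]
    - [[0,0,0],0]

```text
clock: 3.95
tool_pos: [0.4998, -0.1673, 0.0935]
orientation: [0.999, 0.033, 0.0, 0.0]
wrist_force: [-0.4, -0.0, 6.7]
finger_gap: 0.0001
```

Call:
jog_arm:
  targets:
    - [[0.3,0.02,0],0]
    - [[0.3,0.02,0],0]
    - [[0.3,0.02,0],0]
    - [[0.3,0.02,0],0]
    - [[0,0,0],0]

```text
clock: 4.45
tool_pos: [0.5121, -0.1665, 0.0936]
orientation: [0.999, 0.033, 0.0, -0.0]
wrist_force: [-0.7, 0.0, 6.8]
finger_gap: -0.0
```

```bash
python3 - <<'E'
from h import *
im=snapshot("side");cv2.imwrite("pics/s2.png",cv2.resize(im[110:230,270:410],None,fx=5,fy=5,interpolation=cv2.INTER_CUBIC))
E
```

```text
(no output)
```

View pics/s2.png

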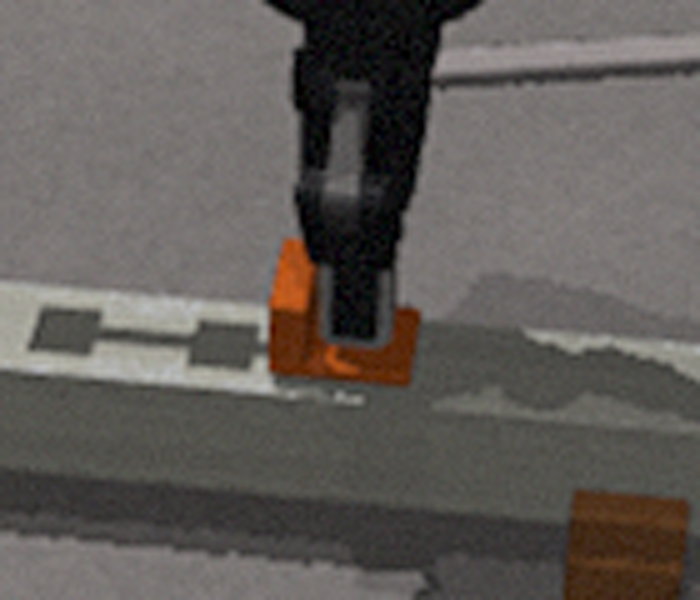

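The button went down and moved with the finger by about 12 mm (rear corner now at crop x≈415), so it is off the starting hole. Next I lift the tip clear of the pad, leaving it behind the fin.

Call:
jog_arm:
  targets:
    - [[0.3,0.02,0],0]
    - [[0,0,0.4],0]
    - [[0,0,0.6],0]
    - [[0,0,0],0]

```text
clock: 4.9
tool_pos: [0.5149, -0.1664, 0.1038]
orientation: [0.999, 0.033, 0.0, 0.0]
wrist_force: [0.3, -0.9, -1.0]
finger_gap: 0.0
```

Call:
jog_arm:
  targets:
    - [[0.3,0.02,0],0]
    - [[0.3,0.02,0],0]
    - [[0.3,0.02,0],0]
    - [[0,0,0],0]

```text
clock: 5.3
tool_pos: [0.5237, -0.1656, 0.103]
orientation: [0.999, 0.033, -0.0, -0.0]
wrist_force: [-2.0, 0.3, 1.0]
finger_gap: 0.0003
```

```bash
python3 - <<'E'
from h import *
im=snapshot("side");cv2.imwrite("pics/s3.png",cv2.resize(im[110:230,250:390],None,fx=5,fy=5,interpolation=cv2.INTER_CUBIC))
E
```

```text
(no output)
```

View pics/s3.png

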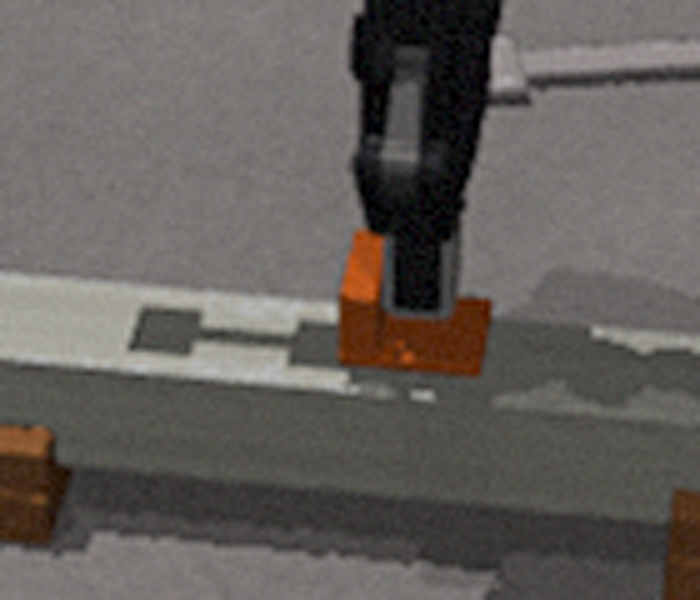

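Call:
jog_arm:
  targets:
    - [[0.3,0.02,0.2],0]
    - [[0.3,0.02,0.1],0]
    - [[0.3,0.02,0],0]
    - [[0.3,0.02,0],0]
    - [[0.3,0.02,0],0]
    - [[0.3,0.02,0],0]
    - [[0.3,0.02,0],0]
    - [[0,0,0],0]

```text
clock: 6.15
tool_pos: [0.5424, -0.1639, 0.1046]
orientation: [0.999, 0.032, -0.003, -0.001]
wrist_force: [-7.2, 0.3, -4.9]
finger_gap: -0.0004
```

Call:
jog_arm:
  targets:
    - [[0.2,0.01,0],0]
    - [[0.2,0.01,0],0]
    - [[0,0,0],0]

```text
clock: 6.45
tool_pos: [0.5466, -0.1637, 0.1047]
orientation: [0.999, 0.033, -0.003, -0.001]
wrist_force: [-6.8, 0.0, -5.8]
finger_gap: 0.0003
```

```bash
python3 - <<'E'
from h import *
im=snapshot("side");cv2.imwrite("pics/s4.png",cv2.resize(im[110:230,230:370],None,fx=5,fy=5,interpolation=cv2.INTER_CUBIC))
E
```

```text
(no output)
```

View pics/s4.png

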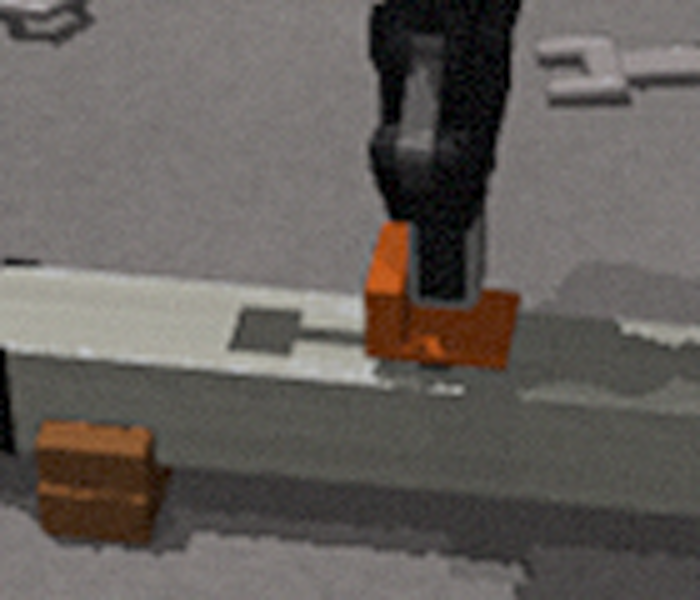

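Call:
jog_arm:
  targets:
    - [[0.2,0.01,-0.1],0]
    - [[0,0,0],0]

```text
clock: 6.7
tool_pos: [0.5508, -0.1639, 0.1049]
orientation: [0.999, 0.033, -0.0, -0.0]
wrist_force: [-1.1, -0.4, -0.7]
finger_gap: 0.0007
```

Call:
jog_arm:
  targets:
    - [[0.2,0.01,0],0]
    - [[0,0,0],0]

```text
clock: 6.9
tool_pos: [0.5532, -0.1639, 0.1053]
orientation: [0.999, 0.033, 0.0, 0.0]
wrist_force: [-1.1, -0.8, -1.6]
finger_gap: -0.0
```

Call:
jog_arm:
  targets:
    - [[0.2,0.01,0],0]
    - [[0,0,0],0]

```text
clock: 7.1
tool_pos: [0.5551, -0.1638, 0.1054]
orientation: [0.999, 0.033, 0.0, 0.0]
wrist_force: [0.5, -1.0, -0.2]
finger_gap: -0.0003
```

```bash
python3 - <<'E'
from h import *
im=snapshot("side");cv2.imwrite("pics/s5.png",cv2.resize(im[110:230,230:370],None,fx=5,fy=5,interpolation=cv2.INTER_CUBIC))
im=snapshot("wrist");cv2.imwrite("pics/w5.png",im)
E
```

```text
(no output)
```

View pics/s5.png

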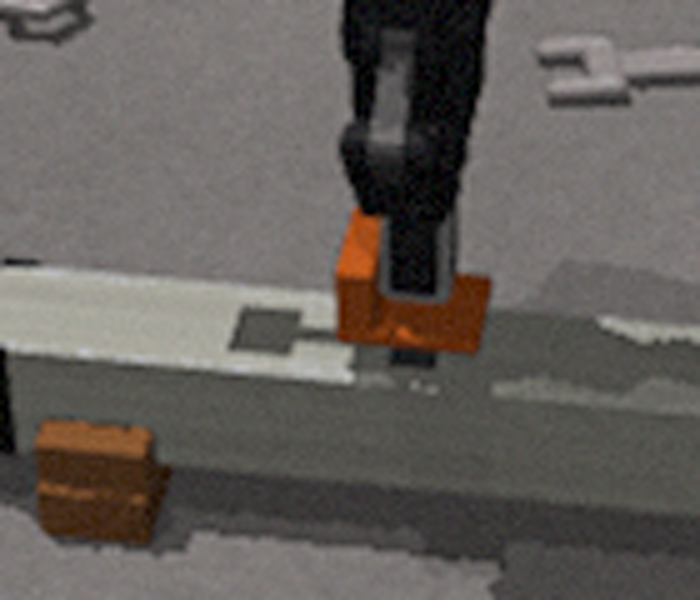

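View pics/w5.png

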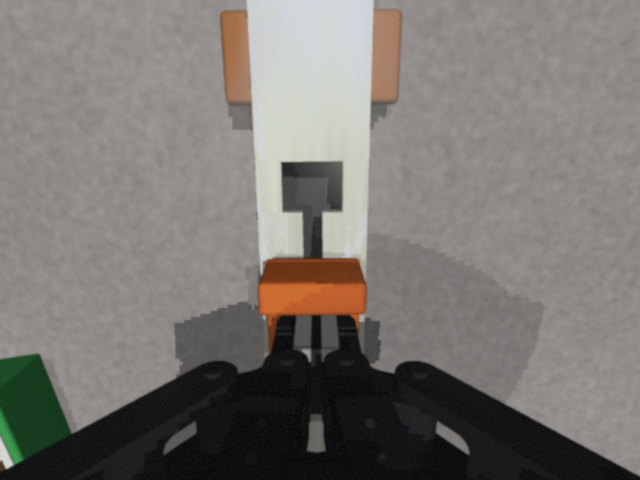

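It has popped up: the dark stem is visible under the pad again at crop (412,355), as at the start. A gentle push will confirm the lock.

Call:
jog_arm:
  targets:
    - [[0.2,0.01,0],0]
    - [[0,0,0],0]

```text
clock: 7.4
tool_pos: [0.5555, -0.1638, 0.1054]
orientation: [0.999, 0.032, -0.001, 0.0]
wrist_force: [-6.3, -1.1, 4.0]
finger_gap: -0.0002
```

Call:
jog_arm:
  targets:
    - [[0.2,0.01,0],0]
    - [[0,0,0],0]

```text
clock: 7.6
tool_pos: [0.5557, -0.1637, 0.1053]
orientation: [0.999, 0.032, -0.003, 0.0]
wrist_force: [-13.5, -2.6, 9.8]
finger_gap: 0.0002
```

The tube is stopped at 13 N with no movement, so it is locked. I back off and lift away.

Call:
jog_arm:
  targets:
    - [[-0.3,-0.02,0],0]
    - [[-0.5,-0.03,0],0]
    - [[0,0,0],0]
    - [[0,0,1],0]
    - [[0,0,3],0]
    - [[0,0,4],0]
    - [[-2,0,4],0]
    - [[-4,0,2],0]
    - [[-4,0,0],0]
    - [[0,0,0],0]

```text
clock: 8.6
tool_pos: [0.4471, -0.1637, 0.2471]
orientation: [0.999, 0.032, 0.0, 0.0]
wrist_force: [-0.0, -0.4, -0.1]
finger_gap: 0.0001
```

Call:
jog_arm:
  targets:
    - [[-4,-4,0],0]
    - [[-4,-4,0],0]
    - [[-2,-4,0],0]
    - [[0,0,0],0]
    - [[0,0,0],0]

```text
clock: 9.1
tool_pos: [0.3599, -0.2758, 0.2457]
orientation: [1.0, 0.031, 0.0, 0.0]
wrist_force: [0.1, 0.0, 0.2]
finger_gap: 0.0003
```

```bash
python3 - <<'E'
from h import *
s=sense();print(s["clock"],s["wrist_force"],s["tool_pos"])
im=snapshot("side");im0=cv2.imread("pics/side0.png")
cv2.imwrite("pics/s6.png",np.vstack([cv2.resize(x[130:240,150:440],None,fx=2.7,fy=2.7,interpolation=cv2.INTER_CUBIC) for x in (im0,im)]))
t=snapshot("top");t0=cv2.imread("pics/top0.png")
cv2.imwrite("pics/t6.png",np.hstack([x[30:330,180:520] for x in (t0,t)]))
E
```

```text
9.1 [0.1354489  0.0411069  0.21256104] [ 0.35994465 -0.27575596  0.24573582]
```

View pics/s6.png

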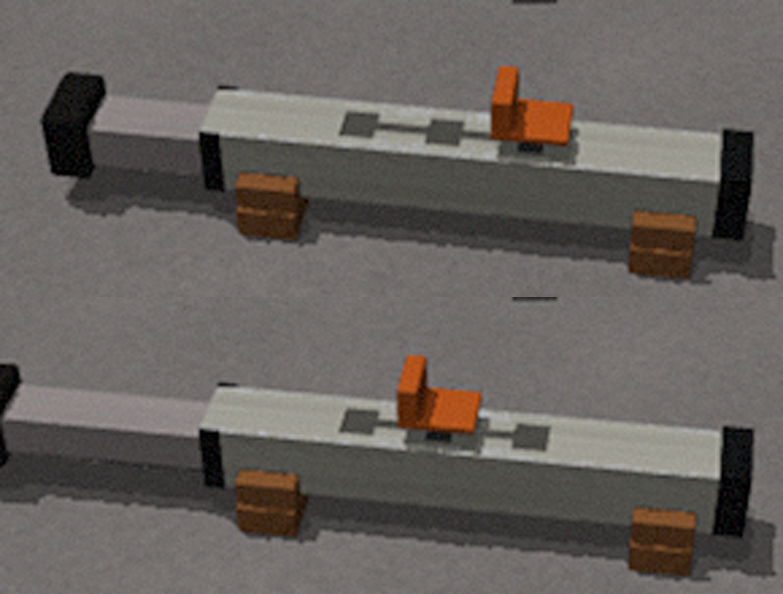

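View pics/t6.png

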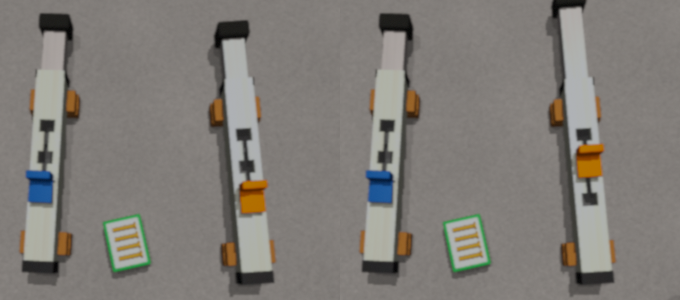

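The button sits up in the middle hole: in the side comparison the last hole at (360,422) and the starting hole at (530,437) are both free, and the stem shows at (438,436). The outer tube and the blue leg look unchanged.

```bash
python3 -c "
from station import *
print(finish_job())"
```

```text
the job is handed in; nothing more can be done
None
```

I lengthened the orange-button leg by one hole and handed the job in at about 9.2 s of the 32 s allowed; `finish_job` gave no verdict.

**What I did:** With the gripper shut, I pressed the orange button about 7 mm (6.7 N) and slid it about 12 to 15 mm off its hole. I then lifted the fingertip clear of the pad and pushed the fin until the button popped up in the next hole. After that I backed off and lifted away.

**Last checks:**
- **Lock:** A test push along the leg reached 13.5 N and the tube did not move. That push also pressed the fingertip upward with 9.8 N, but the button was still up afterwards.
- **Position:** The side and top pictures show the orange button up in the middle hole. The starting and last holes are both empty, and the foot is farther out.
- **Rest of the scene:** The blue leg and the orange leg's outer tube look unchanged. The arm stands clear, with the wrist force near 0 N.

No check failed. While I was pushing the fin, the force briefly rose to 7 N along the leg and 5 to 6 N downward. I put this down to the fingertip rubbing on the fin, and it dropped away when the button popped up.

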